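# Sort loose stationery into a two-layer desk organiser with a lift-on tray

### The job

Sort the loose stationery into the two-layer desk organiser: the ink-pad tin lies flat in the box's larger compartment and the brass sharpener stands in its smaller one, then the lift-on tray is seated flat on the box over them. In the tray the pen lies in the long groove and the eraser flat in the empty felt-lined bay next to the paper clips. Leave the ink bottle, the matchbox and the binder clip where they are.

Things in the scene. Friction and masses are not known exactly. Their poses are not given: they have to be found in the camera images.
- organiser: Dark walnut open box, fixed, 144 (x) x 196 (y) x 37 mm high; origin: centre of its underside on the desk, z up. Opening 130 x 182 mm, felt floor 5 mm up. A 4 mm divider along x at y +21 mm, its top 29 mm up, leaves a larger compartment (y -91 to +19, centre -36 mm) and a smaller one (y +23 to +91, centre +57 mm). The tray seats on the rim with its origin 32 mm above the box's.
- tray: Lighter wooden tray, loose, 148 (x) x 200 (y) mm; origin: centre of its underside. Its 120 x 172 x 5 mm plug drops into the box, either way round. Floor z 8 mm, walls to 16. Carrying bar along y at x 0: 10 mm thick, 76 long, top z 30; grip it across x. Pen groove along y at x +37: 25 mm between ribs to z 12. Empty bay: x -69 to -3, y -95 to -24 mm, wall to z 16. Paper clips at y > -20 are fixed.
- ink_pad_tin: Flat dark green rectangular tin, closed (its lid does not open), 62 (x) x 90 (y) x 17 mm high, about 0.09 kg. Origin: centre of its underside, z up. Grip across x.
- sharpener: Round brass pencil sharpener, upright cylinder 29 mm in diameter and 25 mm high, about 0.06 kg. Origin: centre of its underside, z up.
- pen: Capped dark red fountain pen lying flat, 14 mm wide (x), 136 mm long (y), 14 to 16 mm high, about 0.025 kg. Origin: middle of its underside, y along the pen, z up. It does not roll.
- eraser: Eraser, white with a blue card sleeve, lying flat, 22 (x) x 54 (y) x 12 mm high, about 0.02 kg. Origin: centre of its underside, y along its length, z up.
- ink_bottle: Bystander: dark blue ink bottle with a black cap, 52 mm across, 58 mm high, loose. Origin: centre of its underside. Not to be moved.
- match_box: Bystander: red matchbox, 36 x 56 x 15 mm, loose. Origin: centre of its underside. Not to be moved.
- binder_clip: Bystander: black binder clip with a wire handle, 31 x 32 x 27 mm, loose. Origin: under its middle. Not to be moved.
There are look-alikes about, which are no part of the job. What is shaped like the pen but blue or pink is not meant.

How it is judged:
By the outcome, as a careful person would: the job done as asked, in the order asked, and still so for the second after the job is handed in, with the robot touching nothing.
It also fails if it takes over 120 s, if anything falls off the work surface, if the arm or the gripper's body presses on something with over 40 N, if the wrist force passes 120 N, or if a joint passes its speed limit or range.

### The arm

A 6-joint arm with a two-finger parallel gripper is mounted at the origin on a cart in front of the work surface, level with it; the furniture and walls round the work are solid. World frame = base frame: x ahead of the robot, y to its left, z up, the work surface at z = 0. Lengths are in m, angles in rad, forces in N, time in s.
With the tool pointing down it reaches from about 0.35 to 0.975 m from the base axis. Payload 4.9 kg.
Tool frame: the origin (TCP) lies on the front face of the gripper's body, between the roots of the fingers; the fingertips stand ctrl.finger_overhang ahead of it and the grasp point (between the pads) lies 54 mm ahead of it (ctrl.finger_overhang is the distance from the TCP to the fingertips, in m); z points along the fingers, y is the line along which they close (so a half turn about z gives the same grasp; the last joint's range is limited). The gripper opens to 85 mm and grips with 20 to 120 N. Pads are 22 mm wide; open, the fingers measure 114 mm over their backs; the gripper's body (76 mm by 85 mm) begins 54 mm behind the grasp point. The pads swing forward as they close: fully open they stand 13 mm farther back than shut.
Start: joints at [-0.119, 0.053, 1.613, -0, 1.476, -0.119], TCP at [0.625, 0, 0.304] pointing down, gripper open.
Joint ranges: [-3.01, 3.01], [-1.01, 2.22], [0.06, 2.58], [-1.02, 4.17], [0.09, 2.62], [-3.14, 3.14]. Speed limits (rad/s): [2.57, 2.57, 3.14, 3.14, 3.14, 3.14].

### API

Orientations are given as a rotation vector (axis times angle).
In Python, from station import ctrl, vision gives the robot as it stands. The module is installed in compiled form; this text tells all that it offers.
- The arm moves only by the tool drive_tool, never from a script. Its argument "rows" is a list of rows, each a list of 2 entries, a list of its own where there are three numbers: the shift along the tool's x, y, z in m, then the turn about the tool's z in rad. A call has 1 to 10 rows; each row shifts and turns the commanded pose from where the row before left it, along the tool's axes as they then stand; what a row does not reach is not made up. A row lasts 1/10 s, in which the tool goes at most 50 mm and 8.59 degrees, less where a joint would pass 70% of its speed; a pose out of reach is approached as far as the arm can. A call with a gripper value outside its range is refused whole. "jaw" is the closure, from 0 (fully open) to 1 (shut), set as the call begins (left out, the last holds). The fingers move at their own pace and stop on an object; "grip_force" is the grip in N (left out, the last holds). Time passes only in rows, so rows that do not move let the fingers close. It gives the time, the measured TCP pose, the force, the opening and the grip force at its end, in the units of the state.
- ctrl.get_obs(): the state, without advancing time (a new reading comes with each control period).
- vision.get_image(name): name is "scene" or "side" or "wrist"; returns a dict with "image" (400x640x3 uint8, blue, green, red), "vertical_fov" (degrees; the focal length in pixels is half the picture's height over the tangent of half this angle, whatever the lens; pixels are square), "cx", "cy" (the principal point, pixels), "R" (3x3) and "t" (3): a world point X has camera coordinates R X + t. Camera axes: x right, y down, z forward; pixel columns grow to the right and rows downward; lengths in m; the calibration is good to about 2 mm. The wrist camera is an equidistant fisheye: a pixel r from the principal point sees the ray r / f radians off the axis. A picture is of the moment at which its call begins. There is no depth.
- ctrl.finish_job(): hands the job in; it is judged then, once.
The state is a dict: "t": time; "q": joint angles; "dq": joint speeds; "effort": joint torques, N m; "tool_pos": TCP position; "tool_rot": TCP orientation; "contact_force": force on the tool from outside, world axes, zero at the start; "wrist_torque": the same for the moment, N m; "opening": finger opening in m; "grip_force": force on a finger pad.
Only numpy, scipy, OpenCV 4.12 (cv2) and the standard library are available. Lean on these libraries where they do the work, as an engineer would, in place of code of your own. Each camera call takes 0.05 s, during which the arm holds its last target. There are 200 camera calls.

## Working session

There is one attempt and no reset: what is moved stays moved. The work goes in short steps, Python scripts to look and compute and a tool call to move; the robot and the scene stay as the last step left them, time stands still between calls to the robot, and variables do not carry over. Pictures are saved under pics/ and viewed, at most 14 in all, crops included, and the job is handed in when it is done.

Besides the shell and the picture viewer there is one more tool, called after ">>>" as name(argument=value, ...) on one line, values as JSON. drive_tool: Moves the arm, as the interface text tells. Its arguments: {"type":"object","properties":{"rows":{"type":"array","items":{"type":"array"}},"jaw":{"type":"number"},"grip_force":{"type":"number"}},"required":["rows"]}

```bash
mkdir -p pics
python3 - <<'E'
from station import ctrl, vision
import cv2,pickle
o=ctrl.get_obs();print(o['tool_pos'],o['tool_rot'],o['t'],ctrl.finger_overhang)
for n in['scene','side','wrist']:
    d=vision.get_image(n);pickle.dump(d,open(f'pics/{n}0.pkl','wb'));cv2.imwrite(f'pics/{n}0.png',d['image']);print(n,d['vertical_fov'],d['cx'],d['cy'],d['R'].round(3).tolist(),d['t'].round(3))
E
```

```text
[6.24532495e-01 7.43981316e-05 3.02672299e-01] [-2.22025353e+00 -2.22038883e+00  1.95910375e-03] 0.0 0.0726
scene 49.68772326899497 317.38232815792566 203.96026810041766 [[0.684, -0.729, -0.008], [-0.548, -0.506, -0.666], [0.481, 0.46, -0.746]] [-0.253  0.362  1.037]
side 48.19254479656432 316.3688746613724 197.31133282584554 [[-0.87, -0.492, 0.022], [-0.264, 0.429, -0.864], [0.415, -0.758, -0.503]] [0.499 0.104 1.098]
wrist 65.70646984690485 317.50098127735185 198.8312389553245 [[1.0, 0.001, -0.004], [0.002, -0.949, 0.316], [-0.003, -0.316, -0.949]] [-0.623 -0.041  0.38 ]
```

View pics/scene0.png

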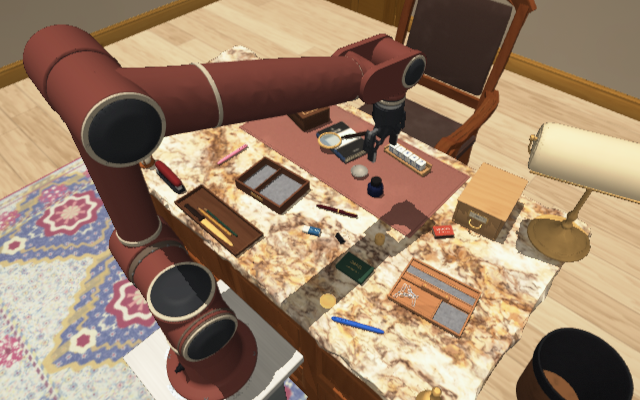

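View pics/wrist0.png

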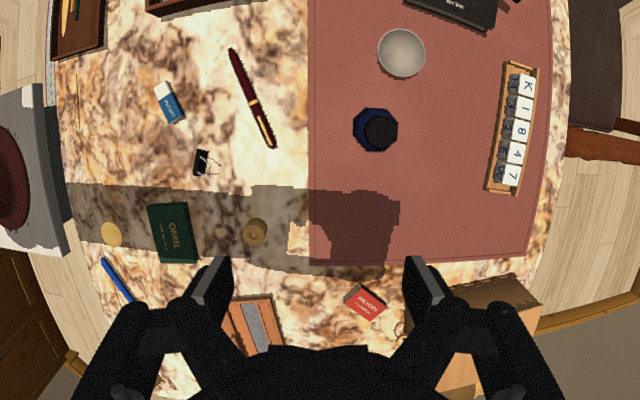

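View pics/side0.png

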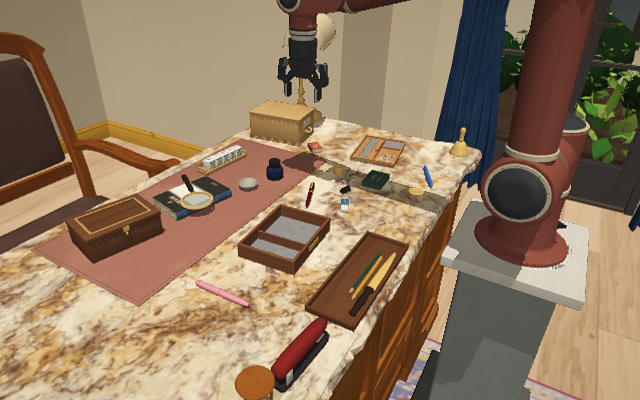

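The wrist view shows the eraser at (168,102), the pen at (252,98), the binder clip at (205,162), the tin at (172,232), the sharpener at (254,232) (the disc at (111,233) is a look-alike), the bottle at (376,130) and the tray near (250,320). In the scene view the box is at (273,185) and the tray at (433,295).

```bash
cat > h.py <<'E'
import numpy as np,cv2,pickle
def load(p): return pickle.load(open(p,'rb'))
def cast(d,uv,z,fish):
    uv=np.atleast_2d(np.asarray(uv,float));f=200/np.tan(np.radians(d['vertical_fov']/2))
    p=(uv-[d['cx'],d['cy']])/f
    if fish:
        th=np.linalg.norm(p,axis=1,keepdims=True);p=p/np.maximum(th,1e-9)*np.sin(th);r=np.hstack([p,np.cos(th)])
    else: r=np.hstack([p,np.ones((len(p),1))])
    R,t=d['R'],d['t'];c=-R.T@t;r=r@R
    return (c+r*((z-c[2])/r[:,2])[:,None])[:,:2]
def proj(d,X,fish):
    X=np.atleast_2d(X);f=200/np.tan(np.radians(d['vertical_fov']/2))
    c=X@d['R'].T+d['t']
    if fish:
        n=np.linalg.norm(c[:,:2],axis=1,keepdims=True);q=c[:,:2]/n*np.arctan2(n,c[:,2:])
    else:q=c[:,:2]/c[:,2:]
    return q*f+[d['cx'],d['cy']]
def blobs(d,lo,hi,z,fish,roi,amin=30,every=False):
    hsv=cv2.cvtColor(d['image'],cv2.COLOR_BGR2HSV);m=cv2.inRange(hsv,np.array(lo),np.array(hi))
    k=np.zeros_like(m);x0,y0,x1,y1=roi;k[y0:y1,x0:x1]=255;m=cv2.morphologyEx(m&k,cv2.MORPH_CLOSE,np.ones((5,5)))
    cs=sorted([c for c in cv2.findContours(m,0,1)[0] if cv2.contourArea(c)>amin],key=cv2.contourArea,reverse=True)
    out=[]
    for c in cs:
        w=cast(d,c[:,0],z,fish).astype(np.float32);(x,y),(a,b),ang=cv2.minAreaRect(w)
        if a>b: a,b,ang=b,a,ang-90   # ang: direction of short side
        out.append((round(x,4),round(y,4),'short',round(a,4),'long',round(b,4),'short-axis yaw',round((ang+90)%180-90,1),'px',c[:,0].mean(0).round()))
    return out
E
python3 - <<'E'
from h import *
w=load('pics/wrist0.pkl')
print('tin',blobs(w,(60,80,20),(95,255,140),.017,1,(140,195,205,270)))
print('pen',blobs(w,(0,60,10),(180,255,110),.014,1,(215,40,285,155)))
print('eras',blobs(w,(95,120,60),(125,255,255),.012,1,(145,75,195,130)))
print('sharp',blobs(w,(10,80,40),(30,255,255),.025,1,(236,215,272,250)))
print('clip',blobs(w,(0,0,0),(180,255,50),.02,1,(188,145,225,180)))
s=load('pics/scene0.pkl');v=load('pics/side0.pkl')
a=[(s['image'],(228,150)),(s['image'],(388,250)),(v['image'],(232,200)),(v['image'],(340,125))]
t=[cv2.resize(i[y:y+75,x:x+100],None,fx=4,fy=4,interpolation=2) for i,(x,y) in a]
cv2.imwrite('pics/m1.png',np.vstack([np.hstack(t[:2]),np.hstack(t[2:])]))
E
```

```text
tin [(0.4239, -0.0878, 'short', 0.0637, 'long', 0.0887, 'short-axis yaw', 3.5, 'px', array([173., 233.]))]
pen [(0.5469, 0.0854, 'short', 0.013, 'long', 0.1304, 'short-axis yaw', 22.0, 'px', array([252.,  98.])), (0.5709, 0.1374, 'short', 0.0071, 'long', 0.0103, 'short-axis yaw', 87.5, 'px', array([272.,  52.]))]
eras [(0.44, 0.0802, 'short', 0.021, 'long', 0.0314, 'short-axis yaw', 25.9, 'px', array([170., 107.]))]
sharp [(0.5414, -0.0789, 'short', 0.0472, 'long', 0.0472, 'short-axis yaw', 0.6, 'px', array([252., 233.]))]
clip [(0.4799, 0.0097, 'short', 0.0148, 'long', 0.0325, 'short-axis yaw', -15.9, 'px', array([200., 162.]))]
```

View pics/m1.png

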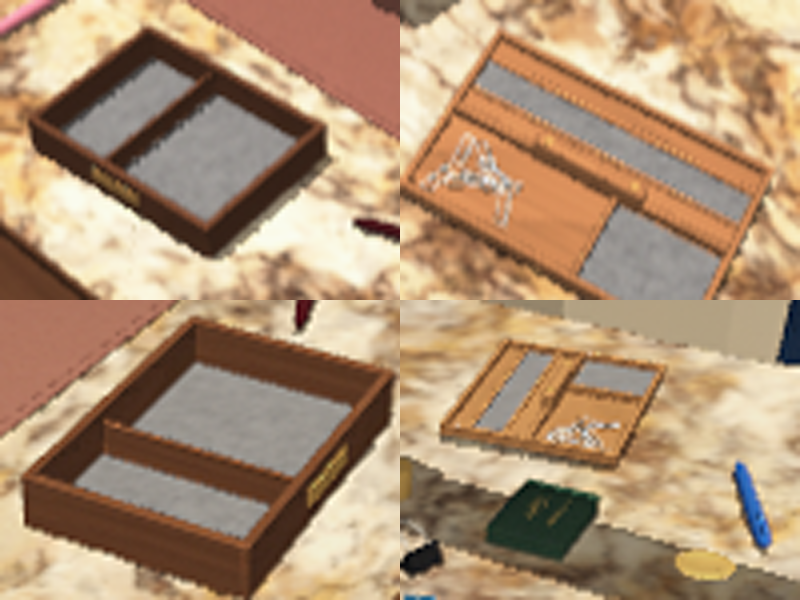

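Run:
```python
from h import *
s=load('pics/scene0.pkl');v=load('pics/side0.pkl')
def go(n,d,px,off,z):
    w=cast(d,np.array(px)/4+off,z,0);print(n,w.round(3).tolist(),'c',w.mean(0).round(4))
    for i in range(len(w)):
        e=w[(i+1)%len(w)]-w[i];print('  edge',np.linalg.norm(e).round(3),np.degrees(np.arctan2(e[1],e[0])).round(1))
go('box scene',s,[(146,28),(327,125),(208,232),(32,122)],(228,150),.037)
go('box side',v,[(195,20),(390,72),(248,246),(24,182)],(232,200),.037)
go('tray scene',s,[(100,30),(372,182),(3,182)],(388,250),.016)
go('tray side',v,[(107,40),(265,67),(215,163),(42,133)],(340,125),.016)
```

```text
box scene [[0.536, 0.399], [0.557, 0.208], [0.414, 0.195], [0.399, 0.383]] c [0.4765 0.2961]
  edge 0.192 -83.9
  edge 0.143 -174.9
  edge 0.189 94.5
  edge 0.138 6.6
box side [[0.555, 0.22], [0.42, 0.209], [0.404, 0.398], [0.54, 0.414]] c [0.4798 0.3098]
  edge 0.136 -175.3
  edge 0.19 94.7
  edge 0.137 6.7
  edge 0.194 -85.6
tray scene [[0.551, -0.195], [0.572, -0.393], [0.409, -0.218]] c [ 0.5107 -0.2686]
  edge 0.199 -83.9
  edge 0.239 132.9
  edge 0.143 9.1
tray side [[0.579, -0.38], [0.436, -0.398], [0.404, -0.193], [0.543, -0.17]] c [ 0.4905 -0.2851]
  edge 0.145 -172.8
  edge 0.207 98.8
  edge 0.141 9.3
  edge 0.213 -80.3
```

>>> drive_tool(rows=[[[-0.0126,-0.0287,0.022],0],[[-0.0126,-0.0287,0.022],0],[[-0.0126,-0.0287,0.022],0],[[-0.0126,-0.0287,0.022],0],[[-0.0126,-0.0287,0.022],0],[[-0.0126,-0.0287,0.022],0],[[-0.0126,-0.0287,0.022],0],[[0,0,0],-0.061],[[0,0,0],0],[[0,0,0],0]], jaw=0, grip_force=40)

```text
t: 1.15
tool_pos: [0.4246, -0.0883, 0.1505]
tool_rot: [2.153, 2.286, 0.001]
contact_force: [-0.6, -0.9, -0.3]
opening: 0.0853
grip_force: 0.0
```

```bash
cat >> h.py <<'E'
def snap(n,cam='wrist'):
    from station import ctrl,vision
    d=vision.get_image(cam);pickle.dump(d,open(f'pics/{n}.pkl','wb'));cv2.imwrite(f'pics/{n}.png',d['image'])
    o=ctrl.get_obs();print('t',round(o['t'],2),'tcp',o['tool_pos'].round(4),o['tool_rot'].round(3),'F',o['contact_force'].round(1),'open',round(float(o['opening']),4),'over',ctrl.finger_overhang)
    return d
E
python3 - <<'E'
from h import *
w=snap('w1')
print('tin',blobs(w,(60,80,20),(95,255,140),.017,1,(0,0,640,400),100))
print('sharp',blobs(w,(10,80,40),(30,255,255),.025,1,(0,0,640,400),500))
E
```

```text
t 1.2 tcp [ 0.425  -0.0883  0.1508] [2.152e+00 2.286e+00 1.000e-03] F [0.1 0.9 0.3] open 0.0855 over 0.0726
tin [(0.4197, -0.089, 'short', 0.0586, 'long', 0.0881, 'short-axis yaw', 3.2, 'px', array([311., 212.]))]
sharp [(0.0503, -0.2425, 'short', 0.3823, 'long', 1.27, 'short-axis yaw', -62.0, 'px', array([300., 178.])), (0.9642, -0.3604, 'short', 0.1943, 'long', 0.9937, 'short-axis yaw', 51.6, 'px', array([550., 311.])), (0.2836, -0.2933, 'short', 0.0487, 'long', 0.1166, 'short-axis yaw', -29.7, 'px', array([177., 379.])), (0.6006, -0.2914, 'short', 0.047, 'long', 0.0965, 'short-axis yaw', 33.9, 'px', array([463., 387.]))]
```

View pics/w1.png

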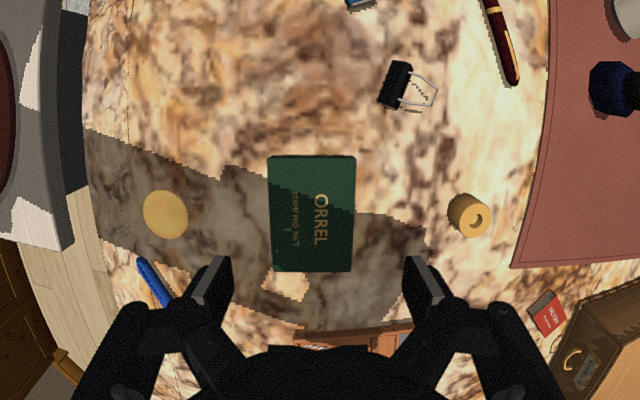

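>>> drive_tool(rows=[[[0,-0.002,0.02],0],[[0,0,0.02],0],[[0,0,0.02],0],[[0,0,0.018],0],[[0,0,0],0],[[0,0,0],0]])

```text
t: 1.8
tool_pos: [0.4228, -0.0883, 0.0725]
tool_rot: [2.152, 2.288, 0.0]
contact_force: [0.1, 0.3, -0.3]
opening: 0.0852
grip_force: 0.0
```

>>> drive_tool(rows=[[[0,0,0],0],[[0,0,0],0],[[0,0,0],0],[[0,0,0],0],[[0,0,0],0],[[0,0,0],0],[[0,0,0],0]], jaw=1, grip_force=40)

```text
t: 2.5
tool_pos: [0.4233, -0.0887, 0.0736]
tool_rot: [2.151, 2.286, 0.002]
contact_force: [-1.3, 0.9, 5.9]
opening: 0.0602
grip_force: 43.9
```

>>> drive_tool(rows=[[[0,0,-0.03],0],[[0,0,-0.04],0],[[0,0,-0.04],0],[[0,0,-0.04],0],[[0,0,0],0]])

```text
t: 3.0
tool_pos: [0.425, -0.0894, 0.229]
tool_rot: [2.144, 2.279, 0.008]
contact_force: [0.7, -1.2, -0.8]
opening: 0.0597
grip_force: 44.3
```

Run:
```python
from h import *
w1=load('pics/w1.pkl');print('sharp top',cast(w1,[(474,216)],.025,1))
w=snap('w2')
```

```text
sharp top [[ 0.53949507 -0.07850848]]
t 3.05 tcp [ 0.4237 -0.0889  0.2257] [2.148 2.283 0.005] F [ 0.6 -0.6 -2.5] open 0.0595 over 0.0726
```

View pics/w2.png

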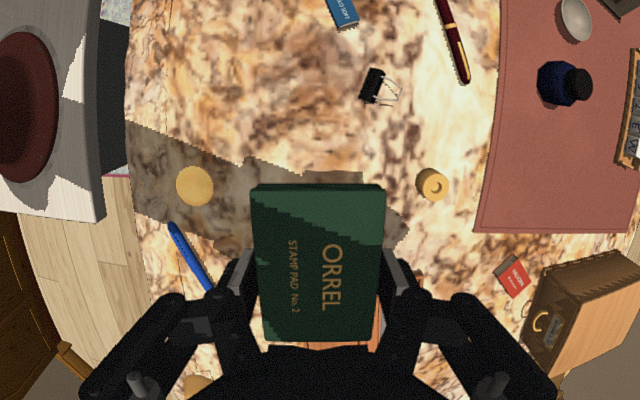

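>>> drive_tool(rows=[[[0.039,0.012,0],0],[[0.039,0.012,0],0],[[0.039,0.012,0],0],[[0.039,0.012,0],0],[[0.039,0.012,0],0],[[0.039,0.012,0],0],[[0,0,0],-0.035],[[0,0,0],0],[[0,0,0],0]])

```text
t: 3.95
tool_pos: [0.4789, 0.1493, 0.2202]
tool_rot: [-2.112, -2.323, 0.004]
contact_force: [-0.1, -0.3, -0.5]
opening: 0.0597
grip_force: 44.2
```

Run:
```python
from h import *
w=snap('w3')
print('felt',blobs(w,(0,0,90),(180,45,220),.005,1,(0,0,640,400),700))
```

```text
t 4.0 tcp [0.4791 0.149  0.2206] [-2.113 -2.323  0.003] F [0.2 0.  0.3] open 0.06 over 0.0726
felt [(0.4848, 0.2686, 'short', 0.1071, 'long', 0.129, 'short-axis yaw', -85.2, 'px', array([337.,  62.])), (0.0827, 0.095, 'short', 0.2228, 'long', 0.5324, 'short-axis yaw', -9.1, 'px', array([ 59., 184.])), (0.7853, 0.3149, 'short', 0.0727, 'long', 0.0738, 'short-axis yaw', -38.3, 'px', array([586.,  81.])), (0.9092, 0.0416, 'short', 0.0654, 'long', 0.1667, 'short-axis yaw', -5.7, 'px', array([588., 278.]))]
```

View pics/w3.png

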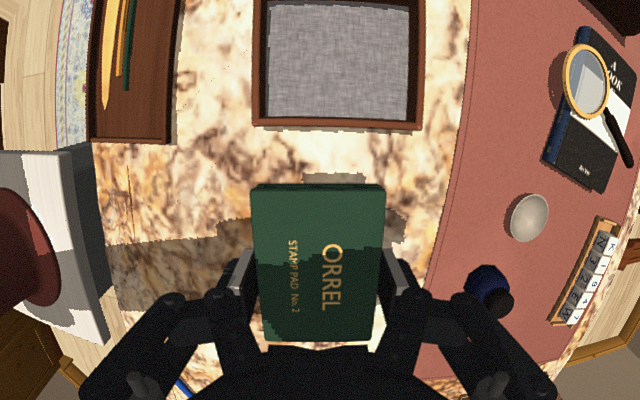

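>>> drive_tool(rows=[[[0.04,0.0056,0],0.01],[[0.04,0.0056,0],0],[[0.0385,0.0056,0],0],[[0,0,0.035],0],[[0,0,0.035],0],[[0,0,0.03],0],[[0,0,0.02],0],[[0,0,0.015],0],[[0,0,0.005],0],[[0,0,0],0]])

```text
t: 5.0
tool_pos: [0.4858, 0.2687, 0.0816]
tool_rot: [-2.125, -2.314, 0.001]
contact_force: [0.1, 0.2, -0.9]
opening: 0.0599
grip_force: 44.2
```

>>> drive_tool(rows=[[[0,0,0.002],0],[[0,0,0],0]])

```text
t: 5.2
tool_pos: [0.4867, 0.2694, 0.0811]
tool_rot: [2.123, 2.314, 0.003]
contact_force: [0.7, 0.3, 0.0]
opening: 0.0596
grip_force: 44.2
```

>>> drive_tool(rows=[[[0,0,0],0],[[0,0,0],0],[[0,0,0],0],[[0,0,-0.02],0],[[0,0,-0.04],0],[[0,0,-0.04],0],[[0,0,-0.02],0],[[0,0,0],0]], jaw=0.15)

```text
t: 6.0
tool_pos: [0.488, 0.2701, 0.2048]
tool_rot: [2.121, 2.312, 0.012]
contact_force: [0.3, -0.3, -0.7]
opening: 0.0724
grip_force: 0.0
```

>>> drive_tool(rows=[[[-0.0438,0.0033,0],0],[[-0.0438,0.0033,0],0],[[-0.0438,0.0033,0],0],[[-0.0438,0.0033,0],0],[[-0.0438,0.0033,0],0],[[-0.0438,0.0033,0],0],[[-0.0438,0.0033,0],0],[[-0.0438,0.0033,0.03],0],[[0,0,0],0],[[0,0,0],0]])

```text
t: 7.0
tool_pos: [0.5406, -0.0755, 0.1693]
tool_rot: [-2.123, -2.31, 0.003]
contact_force: [0.6, 1.1, 0.2]
opening: 0.0726
grip_force: 0.0
```

Run:
```python
from h import *
w=snap('w4')
print('sharp',blobs(w,(12,110,60),(28,255,255),.025,1,(270,160,380,300),300))
```

```text
t 7.05 tcp [ 0.5412 -0.0748  0.1704] [-2.123e+00 -2.313e+00  1.000e-03] F [-0.1  0.5  0.1] open 0.0728 over 0.0726
sharp [(0.5413, -0.0799, 'short', 0.0336, 'long', 0.0337, 'short-axis yaw', 43.9, 'px', array([315., 217.]))]
```

View pics/w4.png

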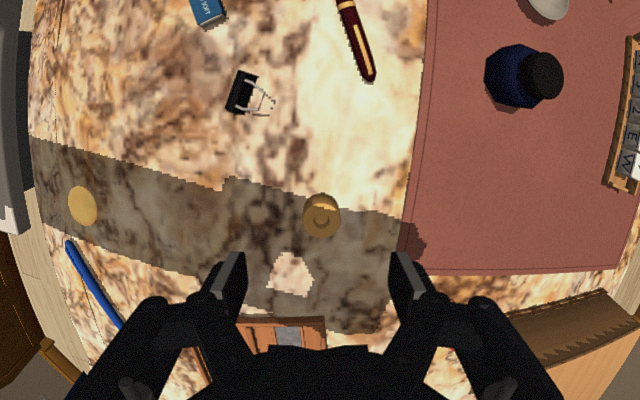

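>>> drive_tool(rows=[[[-0.006,0.001,0],0],[[0,0,0.03],0],[[0,0,0.03],0],[[0,0,0.02],0],[[0,0,0.012],0],[[0,0,0],0]])

```text
t: 7.65
tool_pos: [0.5425, -0.08, 0.0784]
tool_rot: [-2.121, -2.315, 0.002]
contact_force: [-0.1, -0.2, 0.4]
opening: 0.0723
grip_force: 0.0
```

>>> drive_tool(rows=[[[0,0,0],0],[[0,0,0],0],[[0,0,0],0],[[0,0,0],0],[[0,0,0],0],[[0,0,0],0],[[0,0,0],0],[[0,0,0],0],[[0,0,0],0]], jaw=1)

```text
t: 8.55
tool_pos: [0.5445, -0.0813, 0.0814]
tool_rot: [2.122, 2.313, 0.002]
contact_force: [0.0, 0.9, 5.9]
opening: 0.0272
grip_force: 39.6
```

>>> drive_tool(rows=[[[0,0,-0.03],0],[[0,0,-0.04],0],[[0,0,-0.04],0],[[0,0,-0.02],0],[[0,0,0],0]])

```text
t: 9.05
tool_pos: [0.5453, -0.0816, 0.2141]
tool_rot: [2.119, 2.309, 0.006]
contact_force: [0.4, -0.8, -0.7]
opening: 0.0273
grip_force: 39.5
```

Run:
```python
from h import *
w=snap('w5')
```

```text
t 9.1 tcp [ 0.544  -0.0812  0.2111] [2.122e+00 2.313e+00 2.000e-03] F [-0.8 -0.2 -1.4] open 0.0273 over 0.0726
```

View pics/w5.png

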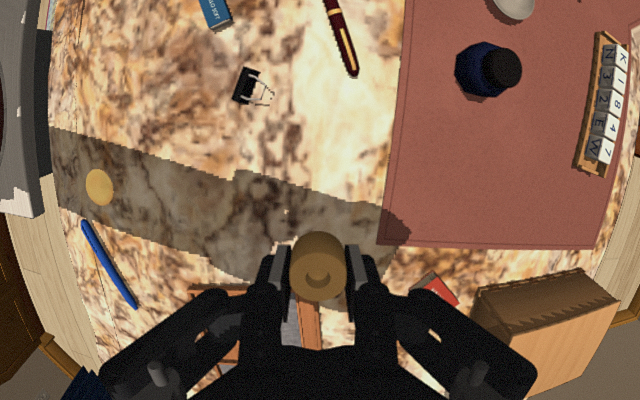

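>>> drive_tool(rows=[[[0.0446,-0.0029,0],0],[[0.0446,-0.0029,0],0],[[0.0446,-0.0029,0],0],[[0.0446,-0.0029,0],0],[[0.0446,-0.0029,0],0],[[0.0446,-0.0029,0],0],[[0.0446,-0.0029,0],0],[[0.0446,-0.0029,0],0],[[0.0446,-0.0029,0],0],[[0.0446,-0.0029,0],0]])

```text
t: 10.1
tool_pos: [0.4743, 0.3619, 0.2063]
tool_rot: [-2.123, -2.314, 0.007]
contact_force: [-0.5, -0.2, -1.0]
opening: 0.0275
grip_force: 39.5
```

>>> drive_tool(rows=[[[0,0,0],0],[[0,0,0.03],0],[[0,0,0.03],0],[[0,0,0.03],0],[[0,0,0.02],0],[[0,0,0.01],0],[[0,0,0],0]])

```text
t: 10.8
tool_pos: [0.4749, 0.3597, 0.0872]
tool_rot: [-2.124, -2.313, 0.007]
contact_force: [0.0, -0.3, 0.3]
opening: 0.0274
grip_force: 41.1
```

>>> drive_tool(rows=[[[0,0,0],0],[[0,0,0],0],[[0,0,0],0],[[0,0,-0.02],0],[[0,0,-0.04],0],[[0,0,-0.05],0],[[0,0,-0.05],0],[[-0.04,0,0],0],[[-0.04,0,0],0],[[0,0,0],0]], jaw=0.45)

```text
t: 11.8
tool_pos: [0.4835, 0.2782, 0.2506]
tool_rot: [2.127, 2.31, 0.001]
contact_force: [0.0, 0.5, -0.4]
opening: 0.0467
grip_force: 0.0
```

Run:
```python
from h import *
w=snap('w6')
```

```text
t 11.85 tcp [0.4833 0.2797 0.2503] [2.127e+00 2.312e+00 2.000e-03] F [-0.1  0.6  0.2] open 0.0465 over 0.0726
```

View pics/w6.png

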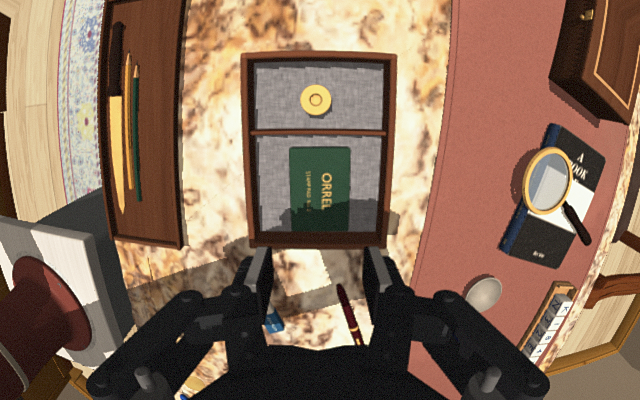

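>>> drive_tool(rows=[[[-0.045,0.003,0],0],[[-0.045,0.003,0],0],[[-0.045,0.003,0],0],[[-0.045,0.003,0],0],[[-0.045,0.003,0],0],[[-0.045,0.003,0],0],[[-0.045,0.003,0],0],[[-0.045,0.003,0],0],[[-0.045,0.003,0],0],[[-0.045,0.003,0],0]], jaw=0)

```text
t: 12.85
tool_pos: [0.5521, -0.1657, 0.2497]
tool_rot: [2.123, 2.316, 0.001]
contact_force: [0.9, -0.1, 0.0]
opening: 0.0855
grip_force: 0.0
```

>>> drive_tool(rows=[[[-0.045,0.003,0],0],[[-0.045,0.003,0],0],[[-0.045,0.003,0],0],[[0,0,0],-0.05],[[0,0,0],0],[[0,0,0],0]])

```text
t: 13.45
tool_pos: [0.5725, -0.2975, 0.2493]
tool_rot: [-2.065, -2.367, -0.001]
contact_force: [0.6, 0.1, -0.1]
opening: 0.0852
grip_force: 0.0
```

Run:
```python
from h import *
w=snap('w7')
print('felt',blobs(w,(0,0,70),(180,45,220),.008,1,(150,60,480,330),150))
```

```text
t 13.5 tcp [ 0.5724 -0.2972  0.2495] [-2.064 -2.368 -0.   ] F [-0.3 -0.   0.5] open 0.0858 over 0.0726
felt [(0.5324, -0.2924, 'short', 0.0243, 'long', 0.187, 'short-axis yaw', 8.6, 'px', array([281., 170.])), (0.469, -0.3634, 'short', 0.0623, 'long', 0.0685, 'short-axis yaw', 9.0, 'px', array([221., 220.])), (0.7271, -0.4045, 'short', 0.0187, 'long', 0.087, 'short-axis yaw', 35.9, 'px', array([428., 279.])), (0.4465, -0.2513, 'short', 0.033, 'long', 0.0397, 'short-axis yaw', -2.4, 'px', array([207., 120.])), (0.4494, -0.4444, 'short', 0.0187, 'long', 0.0855, 'short-axis yaw', -19.7, 'px', array([207., 280.]))]
```

View pics/w7.png

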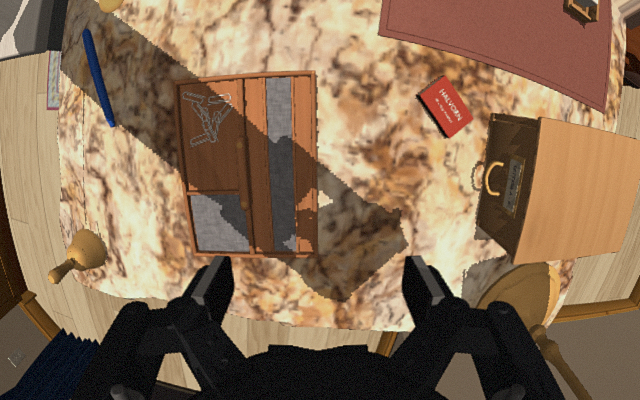

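Tin and sharpener sit well in the box. The tray is at (245,165) with its groove at (281,170) and bay at (221,220); the bar is at about (243,170).

>>> drive_tool(rows=[[[0.0047,-0.038,0],-0.014],[[0.0047,-0.038,0],0],[[0,0,0.03],0],[[0,0,0.03],0],[[0,0,0.03],0],[[0,0,0.02],0],[[0,0,0],0],[[0,0,0],0]], jaw=0.6)

```text
t: 14.3
tool_pos: [0.4958, -0.2991, 0.1401]
tool_rot: [2.048, 2.383, 0.0]
contact_force: [0.1, -0.2, 0.3]
opening: 0.0343
grip_force: 0.0
```

Run:
```python
from h import *
w=snap('w8')
print('felt',blobs(w,(0,0,70),(180,45,220),.008,1,(100,60,480,330),150))
```

```text
t 14.35 tcp [ 0.4964 -0.2997  0.1412] [2.046 2.381 0.   ] F [ 0.   0.5 -0.5] open 0.034 over 0.0726
felt [(0.5306, -0.2774, 'short', 0.024, 'long', 0.156, 'short-axis yaw', 8.5, 'px', array([373., 184.])), (0.4847, -0.3633, 'short', 0.0331, 'long', 0.0683, 'short-axis yaw', 8.2, 'px', array([296., 291.])), (0.4467, -0.2471, 'short', 0.0498, 'long', 0.0573, 'short-axis yaw', 88.2, 'px', array([264., 123.])), (0.4552, -0.3496, 'short', 0.0384, 'long', 0.0445, 'short-axis yaw', 9.3, 'px', array([255., 266.]))]
```

View pics/w8.png

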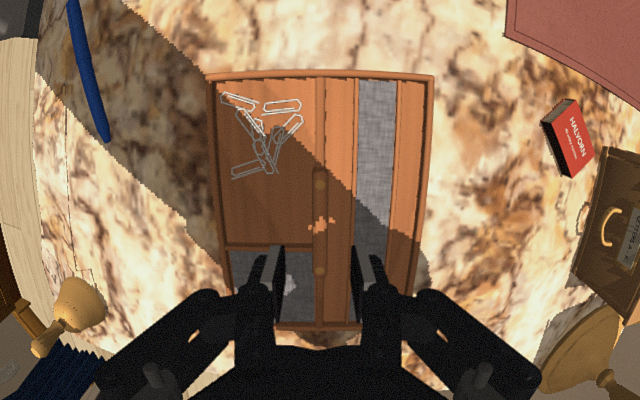

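>>> drive_tool(rows=[[[0,0,0.02],0],[[0,0,0.014],0],[[0,0,0.007],0],[[0,0,0],0]])

```text
t: 14.75
tool_pos: [0.4951, -0.2994, 0.0978]
tool_rot: [-2.047, -2.38, 0.0]
contact_force: [-0.3, -0.1, 0.0]
opening: 0.0342
grip_force: 0.0
```

>>> drive_tool(rows=[[[0,0,0],0],[[0,0,0],0],[[0,0,0],0],[[0,0,0],0],[[0,0,0],0],[[0,0,0],0],[[0,0,0],0]], jaw=1, grip_force=80)

```text
t: 15.45
tool_pos: [0.4961, -0.3003, 0.0999]
tool_rot: [2.048, 2.38, 0.0]
contact_force: [-0.3, 0.1, 6.2]
opening: 0.006
grip_force: 79.0
```

>>> drive_tool(rows=[[[0,0,-0.01],0],[[0,0,-0.02],0],[[0,0,-0.04],0],[[0,0,-0.04],0],[[0,0,-0.02],0],[[0,0,0],0],[[0,0,0],0]])

```text
t: 16.15
tool_pos: [0.495, -0.2994, 0.2276]
tool_rot: [-2.048, -2.381, 0.0]
contact_force: [0.2, 0.0, -2.8]
opening: 0.0058
grip_force: 78.6
```

Run:
```python
from h import *
w=snap('w9')
```

```text
t 16.2 tcp [ 0.4946 -0.2991  0.2263] [-2.046 -2.379  0.   ] F [-0.3 -0.6 -3.5] open 0.0058 over 0.0726
```

Run:
```python
from h import *
w=load('pics/w9.pkl');print('groove held',blobs(w,(0,0,60),(180,50,230),.1344,1,(330,30,480,330),300))
w=load('pics/w6.pkl');print('box felt',blobs(w,(0,0,60),(180,60,230),.005,1,(245,55,395,240),300))
print('rim quad',cv2.minAreaRect(cast(w,[(241,54),(397,54),(395,246),(248,246)],.037,1).astype(np.float32)))
```

```text
groove held [(0.5267, -0.2656, 'short', 0.0243, 'long', 0.1342, 'short-axis yaw', 8.5, 'px', array([383., 180.]))]
box felt [(0.4769, 0.3635, 'short', 0.0689, 'long', 0.1309, 'short-axis yaw', -85.5, 'px', array([318.,  95.])), (0.4842, 0.2698, 'short', 0.1073, 'long', 0.1308, 'short-axis yaw', -85.4, 'px', array([318., 176.]))]
rim quad ((0.48499029874801636, 0.3086852729320526), (0.15327690541744232, 0.1905573457479477), 4.665957450866699)
```

>>> drive_tool(rows=[[[0,0,0],0.035],[[0,0,0],0.034],[[0.02,0.0012,0],0],[[0.04,0.0023,0],0],[[0.043,0.0025,0],0],[[0.043,0.0025,0],0],[[0.043,0.0025,0],0],[[0.043,0.0025,0],0],[[0.043,0.0025,0],0],[[0.043,0.0025,0],0]])

```text
t: 17.2
tool_pos: [0.4864, 0.0212, 0.2265]
tool_rot: [-2.127, -2.308, 0.003]
contact_force: [0.3, -0.5, -2.9]
opening: 0.0054
grip_force: 78.6
```

>>> drive_tool(rows=[[[0.043,0.0025,0],0],[[0.043,0.0025,0],0],[[0.043,0.0025,0],0],[[0.043,0.0025,0],0],[[0.043,0.0025,0],0],[[0.04,0.0023,0],0],[[0.029,0.0017,0],0],[[0,0,0],0],[[0,0,0],0],[[0,0,0],0]])

```text
t: 18.2
tool_pos: [0.4808, 0.3024, 0.2273]
tool_rot: [-2.129, -2.309, 0.004]
contact_force: [0.2, 0.2, -4.0]
opening: 0.0055
grip_force: 78.7
```

Run:
```python
from h import *
w=snap('w10');o=-1
print('groove held',blobs(w,(0,0,60),(180,50,230),.1344,1,(330,30,480,330),300))
```

```text
t 18.25 tcp [0.4812 0.3021 0.2277] [-2.13  -2.308  0.003] F [-0.1 -0.3 -1.9] open 0.0053 over 0.0726
groove held [(0.5146, 0.3338, 'short', 0.0242, 'long', 0.134, 'short-axis yaw', 4.6, 'px', array([383., 180.])), (0.492, 0.2862, 'short', 0.0062, 'long', 0.0315, 'short-axis yaw', 5.8, 'px', array([334., 266.]))]
```

>>> drive_tool(rows=[[[0.0013,0.001,0.02],0],[[0,0,0.025],0],[[0,0,0.02],0],[[0,0,0.014],0],[[0,0,0.008],0],[[0,0,0.003],0],[[0,0,0],0],[[0,0,0],0]])

```text
t: 19.05
tool_pos: [0.4833, 0.3047, 0.1399]
tool_rot: [2.129, 2.309, 0.003]
contact_force: [0.3, -0.7, -2.2]
opening: 0.0058
grip_force: 78.7
```

>>> drive_tool(rows=[[[0,0,0.003],0],[[0,0,0.002],0],[[0,0,0],0],[[0,0,0],0]])

```text
t: 19.45
tool_pos: [0.4826, 0.3044, 0.1337]
tool_rot: [-2.13, -2.31, 0.0]
contact_force: [-0.3, 0.3, -3.0]
opening: 0.0056
grip_force: 78.7
```

>>> drive_tool(rows=[[[0,0,0.002],0],[[0,0,0.001],0],[[0,0,0],0]])

```text
t: 19.75
tool_pos: [0.4829, 0.3046, 0.1318]
tool_rot: [2.129, 2.31, 0.0]
contact_force: [-3.1, -0.5, 4.9]
opening: 0.0059
grip_force: 80.0
```

>>> drive_tool(rows=[[[0,0,0],0],[[0,0,0],0],[[0,0,0],0],[[0,0,0],0],[[0,0,-0.03],0],[[0,0,-0.04],0],[[0,0,-0.04],0],[[-0.02,0,-0.01],0],[[-0.04,0,0],0],[[0,0,0],0]], jaw=0.6)

```text
t: 20.75
tool_pos: [0.4881, 0.2421, 0.2515]
tool_rot: [2.132, 2.305, 0.001]
contact_force: [0.4, 0.5, -0.3]
opening: 0.0342
grip_force: 0.0
```

Run:
```python
from h import *
w=snap('w11')
print('felt',blobs(w,(0,0,60),(180,50,230),.04,1,(150,30,480,260),300))
```

```text
t 20.8 tcp [0.4877 0.2433 0.2509] [2.133e+00 2.306e+00 1.000e-03] F [-0.9 -0.3  0.6] open 0.0341 over 0.0726
felt [(0.5194, 0.3037, 'short', 0.0242, 'long', 0.1743, 'short-axis yaw', 4.6, 'px', array([357., 121.])), (0.4507, 0.2439, 'short', 0.0631, 'long', 0.0698, 'short-axis yaw', 4.7, 'px', array([279., 180.])), (0.4423, 0.3575, 'short', 0.0472, 'long', 0.0541, 'short-axis yaw', 1.9, 'px', array([278.,  52.]))]
```

View pics/w11.png

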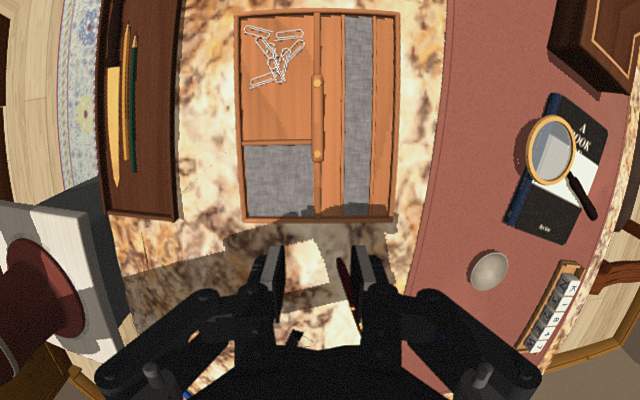

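The tray is seated: the groove runs at (357,121), the bay is at (279,180), and the rim is parallel to the box.

>>> drive_tool(rows=[[[-0.0406,0.0116,0],0],[[-0.0406,0.0116,0],0],[[-0.0406,0.0116,0],0],[[-0.0406,0.0116,0],0],[[0,0,0.03],-0.1],[[0,0,0.03],-0.1],[[0,0,0.02],-0.1],[[0,0,0],0],[[0,0,0],0]], jaw=0.5)

```text
t: 21.7
tool_pos: [0.5468, 0.0871, 0.1705]
tool_rot: [-1.762, -2.6, 0.0]
contact_force: [-0.1, 1.1, 0.3]
opening: 0.0428
grip_force: 0.0
```

Run:
```python
from h import *
w=snap('w12')
for b in blobs(w,(0,60,5),(180,255,120),.010,1,(270,60,370,330),200)+blobs(w,(150,60,5),(180,255,150),.010,1,(270,60,370,330),200):print('pen',b)
print('eras',blobs(w,(95,120,60),(125,255,255),.012,1,(0,0,300,400),300))
```

```text
t 21.75 tcp [0.5475 0.087  0.1717] [1.761e+00 2.600e+00 1.000e-03] F [ 0.6 -0.  -0.2] open 0.0423 over 0.0726
pen (0.5883, 0.0293, 'short', 0.0679, 'long', 0.1211, 'short-axis yaw', 20.7, 'px', array([348., 282.]))
pen (0.5445, 0.0857, 'short', 0.015, 'long', 0.133, 'short-axis yaw', 23.4, 'px', array([315., 200.]))
pen (0.5375, 0.0006, 'short', 0.0055, 'long', 0.083, 'short-axis yaw', 17.5, 'px', array([272., 282.]))
pen (0.5166, 0.0625, 'short', 0.0149, 'long', 0.0288, 'short-axis yaw', -14.2, 'px', array([276., 217.]))
pen (0.5331, 0.1148, 'short', 0.01, 'long', 0.0703, 'short-axis yaw', 22.0, 'px', array([315., 167.]))
pen (0.5593, 0.0506, 'short', 0.0113, 'long', 0.0547, 'short-axis yaw', 22.2, 'px', array([316., 248.]))
pen (0.6048, 0.0477, 'short', 0.009, 'long', 0.0419, 'short-axis yaw', 26.3, 'px', array([363., 269.]))
eras [(0.4399, 0.0806, 'short', 0.0214, 'long', 0.0317, 'short-axis yaw', 24.6, 'px', array([191., 165.])), (0.2994, -0.1966, 'short', 0.0189, 'long', 0.1314, 'short-axis yaw', 27.6, 'px', array([ 67., 321.]))]
```

>>> drive_tool(rows=[[[0,-0.0028,0.025],0],[[0,0,0.025],0],[[0,0,0.02],0],[[0,0,0.012],0],[[0,0,0],0],[[0,0,0],0]])

```text
t: 22.35
tool_pos: [0.5452, 0.0856, 0.0901]
tool_rot: [1.76, 2.6, 0.002]
contact_force: [-0.4, 0.8, -0.7]
opening: 0.0427
grip_force: 0.0
```

>>> drive_tool(rows=[[[0,0,0],0],[[0,0,0],0],[[0,0,0],0],[[0,0,0],0],[[0,0,0],0],[[0,0,0],0]], jaw=1, grip_force=30)

```text
t: 22.95
tool_pos: [0.5443, 0.0854, 0.0887]
tool_rot: [1.761, 2.602, 0.0]
contact_force: [-0.1, 0.2, -0.2]
opening: -0.0001
grip_force: 0.0
```

>>> drive_tool(rows=[[[0,0,-0.02],0],[[0,0,-0.04],0],[[0,0,-0.04],0],[[0,0,-0.03],0],[[0,0,0],0],[[0,0,0],0]])

```text
t: 23.55
tool_pos: [0.5446, 0.0855, 0.2194]
tool_rot: [1.76, 2.601, 0.001]
contact_force: [0.0, 0.9, 0.0]
opening: -0.0001
grip_force: 0.0
```

Run:
```python
from h import *
w=snap('w13')
z=.008+w['t'][0]*0
from station import ctrl
z=ctrl.get_obs()['tool_pos'][2]-.0895+.010
for b in blobs(w,(150,60,5),(180,255,150),z,1,(270,30,370,330),200):print('pen',b)
```

```text
t 23.6 tcp [0.5438 0.0855 0.2178] [-1.760e+00 -2.601e+00  1.000e-03] F [-0.  -0.5 -0.8] open -0.0002 over 0.0726
pen (0.5576, 0.0544, 'short', 0.0454, 'long', 0.0615, 'short-axis yaw', -67.6, 'px', array([322., 308.]))
pen (0.5239, 0.136, 'short', 0.0051, 'long', 0.0372, 'short-axis yaw', 22.1, 'px', array([318., 155.]))
pen (0.5376, 0.1027, 'short', 0.0057, 'long', 0.0262, 'short-axis yaw', 21.6, 'px', array([318., 222.]))
```

>>> drive_tool(rows=[[[0,0,0.02],0],[[0,0,0.025],0],[[0,0,0],0],[[0,0,0],0]], jaw=0.5)

```text
t: 24.0
tool_pos: [0.5431, 0.0854, 0.1718]
tool_rot: [-1.759, -2.599, 0.004]
contact_force: [1.0, 0.2, -0.0]
opening: 0.043
grip_force: 0.0
```

Run:
```python
from h import *
w=snap('w14')
for b in blobs(w,(150,60,5),(180,255,150),.01,1,(270,30,370,330),200):print('pen',b)
```

```text
t 24.05 tcp [0.544  0.0854 0.1733] [-1.760e+00 -2.601e+00  1.000e-03] F [0.3 0.2 0. ] open 0.0428 over 0.0726
pen (0.5333, 0.1146, 'short', 0.0102, 'long', 0.0707, 'short-axis yaw', 21.7, 'px', array([321., 166.]))
pen (0.5585, 0.0529, 'short', 0.0113, 'long', 0.0506, 'short-axis yaw', 21.7, 'px', array([322., 245.]))
```

>>> drive_tool(rows=[[[0,0.001,0.03],0],[[0,0,0.03],0],[[0,0,0.02],0],[[0,0,0.012],0],[[0,0,0.003],0],[[0,0,0],0],[[0,0,0],0]])

```text
t: 24.75
tool_pos: [0.5463, 0.0859, 0.0803]
tool_rot: [1.759, 2.6, 0.003]
contact_force: [0.2, 0.4, 0.0]
opening: 0.0425
grip_force: 0.0
```

>>> drive_tool(rows=[[[0,0,0],0],[[0,0,0],0],[[0,0,0],0],[[0,0,0],0],[[0,0,0],0],[[0,0,0],0]], jaw=1, grip_force=30)

```text
t: 25.35
tool_pos: [0.546, 0.0859, 0.0798]
tool_rot: [1.76, 2.601, 0.002]
contact_force: [0.4, 0.4, 6.4]
opening: 0.0119
grip_force: 30.4
```

>>> drive_tool(rows=[[[0,0,-0.02],0],[[0,0,-0.04],0],[[0,0,-0.04],0],[[0,0,-0.03],0],[[0,0,0],0],[[0,0,0],0]])

```text
t: 25.95
tool_pos: [0.5452, 0.0858, 0.209]
tool_rot: [1.76, 2.601, 0.001]
contact_force: [-0.3, 0.4, -1.1]
opening: 0.0123
grip_force: 29.8
```

Run:
```python
from h import *
w=snap('w15')
from station import ctrl
z=ctrl.get_obs()['tool_pos'][2]-.080+.010
for b in blobs(w,(0,60,5),(180,255,120),z,1,(270,30,370,330),200)+blobs(w,(150,60,5),(180,255,150),z,1,(270,30,370,330),200):print('pen',b)
```

```text
t 26.0 tcp [0.5445 0.0858 0.2075] [-1.760e+00 -2.601e+00  2.000e-03] F [-0.2  0.3 -0.7] open 0.0123 over 0.0726
pen (0.5423, 0.0951, 'short', 0.0596, 'long', 0.116, 'short-axis yaw', 21.8, 'px', array([325., 251.]))
pen (0.5071, 0.1844, 'short', 0.0105, 'long', 0.0463, 'short-axis yaw', -85.3, 'px', array([328.,  45.]))
pen (0.516, 0.1056, 'short', 0.0078, 'long', 0.0131, 'short-axis yaw', 18.9, 'px', array([276., 207.]))
pen (0.5348, 0.1146, 'short', 0.0159, 'long', 0.0731, 'short-axis yaw', 18.6, 'px', array([317., 206.]))
pen (0.5565, 0.0618, 'short', 0.0448, 'long', 0.0577, 'short-axis yaw', -72.8, 'px', array([321., 303.]))
```

>>> drive_tool(rows=[[[0,0,0],0.1],[[0,0,0],0.1],[[0,0,0],0.1],[[0.0374,-0.0014,0],0],[[0.0374,-0.0014,0],0],[[0.0374,-0.0014,0],0],[[0.0374,-0.0014,0],0],[[0.0374,-0.0014,0],0],[[0.0374,-0.0014,0],0],[[0,0,0],0]])

```text
t: 27.0
tool_pos: [0.5166, 0.3118, 0.2059]
tool_rot: [-2.123, -2.312, 0.005]
contact_force: [1.0, -0.0, -0.1]
opening: 0.0121
grip_force: 29.8
```

>>> drive_tool(rows=[[[0,0,0.03],0],[[0,0,0.025],0],[[0,0,0],0],[[0,0,0],0]])

```text
t: 27.4
tool_pos: [0.5179, 0.3079, 0.152]
tool_rot: [-2.129, -2.308, 0.006]
contact_force: [0.7, -0.2, 0.0]
opening: 0.0125
grip_force: 29.8
```

Run:
```python
from h import *
w=snap('w16')
from station import ctrl
z=ctrl.get_obs()['tool_pos'][2]-.080+.010
for b in blobs(w,(150,60,5),(180,255,150),z,1,(270,30,370,330),200):print('pen',b)
print('felt',blobs(w,(0,0,60),(180,50,230),.04,1,(150,30,480,330),200))
```

```text
t 27.45 tcp [0.5188 0.3083 0.1537] [-2.130e+00 -2.309e+00  1.000e-03] F [0.3 1.  0.3] open 0.0118 over 0.0726
pen (0.5219, 0.3175, 'short', 0.0545, 'long', 0.1152, 'short-axis yaw', -1.3, 'px', array([319., 272.]))
felt [(0.5184, 0.3325, 'short', 0.0289, 'long', 0.1425, 'short-axis yaw', 7.5, 'px', array([323., 177.])), (0.4407, 0.3634, 'short', 0.0532, 'long', 0.0596, 'short-axis yaw', 10.3, 'px', array([201., 133.])), (0.4493, 0.2534, 'short', 0.0446, 'long', 0.0605, 'short-axis yaw', -84.6, 'px', array([217., 280.])), (0.5033, 0.2781, 'short', 0.0087, 'long', 0.0355, 'short-axis yaw', -0.5, 'px', array([295., 266.]))]
```

View pics/w16.png

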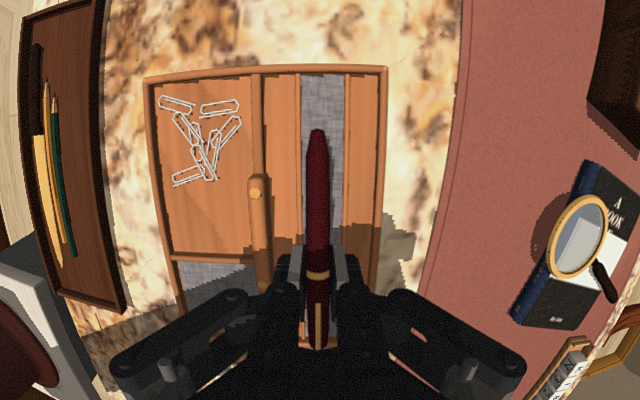

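Pen at (318,190) is in line with the groove (303–345).

>>> drive_tool(rows=[[[0,0.001,0.015],0],[[0,0,0.01],0],[[0,0,0.005],0],[[0,0,0.002],0],[[0,0,0],0],[[0,0,0],0]])

```text
t: 28.05
tool_pos: [0.5199, 0.309, 0.122]
tool_rot: [2.129, 2.309, 0.001]
contact_force: [0.1, 1.4, -0.7]
opening: 0.0119
grip_force: 29.8
```

>>> drive_tool(rows=[[[0,0,0.0015],0],[[0,0,0],0],[[0,0,0],0]])

```text
t: 28.35
tool_pos: [0.5197, 0.309, 0.1204]
tool_rot: [2.13, 2.31, 0.001]
contact_force: [-0.6, 0.4, -0.5]
opening: 0.0119
grip_force: 29.8
```

>>> drive_tool(rows=[[[0,0,0],0],[[0,0,0],0],[[0,0,0],0],[[0,0,-0.02],0],[[0,0,-0.03],0],[[0,0,-0.04],0],[[0,0,-0.04],0],[[-0.04,0,0],0],[[0,0,0],0],[[0,0,0],0]], jaw=0.72)

```text
t: 29.35
tool_pos: [0.5228, 0.2686, 0.2501]
tool_rot: [-2.131, -2.308, -0.0]
contact_force: [-0.3, -0.5, -0.1]
opening: 0.0241
grip_force: 0.0
```

Run:
```python
from h import *
w=snap('w17')
for b in blobs(w,(150,60,5),(180,255,150),.05,1,(200,10,420,300),150):print('pen',b)
print('felt',blobs(w,(0,0,60),(180,50,230),.04,1,(150,10,480,330),200))
```

```text
t 29.4 tcp [0.5226 0.269  0.2495] [-2.130e+00 -2.308e+00  1.000e-03] F [-0.1  1.1  0.7] open 0.0239 over 0.0726
pen (0.5161, 0.3404, 'short', 0.0114, 'long', 0.0691, 'short-axis yaw', 4.7, 'px', array([317., 111.]))
pen (0.5218, 0.2711, 'short', 0.0117, 'long', 0.0558, 'short-axis yaw', 4.9, 'px', array([318., 188.]))
felt [(0.5189, 0.3097, 'short', 0.0242, 'long', 0.1862, 'short-axis yaw', 4.6, 'px', array([318., 138.])), (0.4509, 0.2434, 'short', 0.0633, 'long', 0.0691, 'short-axis yaw', 4.6, 'px', array([243., 205.])), (0.4405, 0.3623, 'short', 0.0524, 'long', 0.0573, 'short-axis yaw', 10.5, 'px', array([233.,  80.])), (0.7022, 0.1564, 'short', 0.0483, 'long', 0.0525, 'short-axis yaw', 20.1, 'px', array([461., 289.])), (0.4889, 0.1784, 'short', 0.0165, 'long', 0.0555, 'short-axis yaw', -5.0, 'px', array([281., 265.])), (0.569, 0.1848, 'short', 0.0158, 'long', 0.0552, 'short-axis yaw', 13.4, 'px', array([354., 266.]))]
```

>>> drive_tool(rows=[[[-0.0342,-0.0203,0],0],[[-0.0342,-0.0203,0],0],[[-0.0342,-0.0203,0],0],[[-0.0342,-0.0203,0],0],[[-0.0342,-0.0203,0],0],[[0,0,0.03],-0.119],[[0,0,0.03],-0.119],[[0,0,0.02],-0.119],[[0,0,0],0],[[0,0,0],0]], jaw=0.45)

```text
t: 30.4
tool_pos: [0.4354, 0.0908, 0.1699]
tool_rot: [-1.687, -2.648, 0.001]
contact_force: [-0.2, -0.3, 1.6]
opening: 0.0468
grip_force: 0.0
```

Run:
```python
from h import *
w=snap('w18')
print('blue',blobs(w,(95,120,40),(125,255,255),.012,1,(250,100,390,300),100))
print('white',blobs(w,(0,0,225),(180,22,255),.012,1,(260,100,380,260),40))
h=cv2.cvtColor(w['image'],cv2.COLOR_BGR2HSV)
for r in range(140,250,6): print(r,[tuple(int(a) for a in h[r,c]) for c in (311,319,327)])
```

```text
t 30.45 tcp [0.4361 0.0908 0.171 ] [1.687e+00 2.649e+00 1.000e-03] F [1.  1.3 0.6] open 0.0471 over 0.0726
blue [(0.439, 0.0806, 'short', 0.0201, 'long', 0.0316, 'short-axis yaw', 25.1, 'px', array([317., 218.]))]
white []
140 [(14, 109, 184), (13, 96, 157), (14, 120, 128)]
146 [(15, 115, 211), (14, 93, 197), (12, 114, 154)]
152 [(14, 102, 217), (14, 94, 206), (15, 105, 219)]
158 [(14, 93, 211), (16, 86, 222), (17, 85, 223)]
164 [(13, 111, 203), (17, 77, 222), (20, 71, 222)]
170 [(13, 128, 182), (18, 75, 225), (26, 52, 226)]
176 [(16, 54, 216), (17, 52, 215), (18, 52, 222)]
182 [(30, 27, 224), (30, 31, 225), (29, 32, 225)]
188 [(29, 32, 224), (30, 30, 224), (28, 33, 224)]
194 [(28, 34, 224), (27, 33, 223), (28, 38, 223)]
200 [(99, 73, 126), (101, 90, 127), (102, 88, 125)]
206 [(101, 151, 115), (100, 69, 141), (103, 153, 112)]
212 [(103, 151, 115), (99, 77, 133), (103, 145, 120)]
218 [(103, 206, 57), (97, 58, 149), (103, 154, 106)]
224 [(103, 159, 56), (97, 45, 73), (102, 167, 58)]
230 [(103, 140, 60), (97, 30, 76), (101, 152, 57)]
236 [(103, 190, 55), (103, 176, 58), (106, 173, 59)]
242 [(17, 67, 107), (16, 61, 133), (16, 79, 107)]
248 [(16, 80, 99), (15, 70, 120), (13, 70, 84)]
```

>>> drive_tool(rows=[[[-0.001,-0.0017,0.03],0],[[0,0,0.03],0],[[0,0,0.02],0],[[0,0,0.012],0],[[0,0,0.003],0],[[0,0,0],0],[[0,0,0],0]])

```text
t: 31.15
tool_pos: [0.4357, 0.0888, 0.0767]
tool_rot: [1.685, 2.649, 0.002]
contact_force: [1.0, -0.3, 0.1]
opening: 0.0465
grip_force: 0.0
```

>>> drive_tool(rows=[[[0,0,0],0],[[0,0,0],0],[[0,0,0],0],[[0,0,0],0],[[0,0,0],0],[[0,0,0],0]], jaw=1, grip_force=25)

```text
t: 31.75
tool_pos: [0.4353, 0.0888, 0.0763]
tool_rot: [1.685, 2.65, 0.002]
contact_force: [-1.5, -0.1, 5.6]
opening: 0.0202
grip_force: 25.4
```

>>> drive_tool(rows=[[[0,0,-0.02],0],[[0,0,-0.04],0],[[0,0,-0.04],0],[[0,0,-0.03],0],[[0,0,0],0],[[0,0,0],0]])

```text
t: 32.35
tool_pos: [0.4345, 0.0887, 0.2055]
tool_rot: [1.685, 2.65, 0.001]
contact_force: [0.6, -0.1, -1.4]
opening: 0.0202
grip_force: 24.8
```

Run:
```python
from h import *
w=snap('w19')
print('blue',blobs(w,(95,100,30),(125,255,255),.14,1,(250,100,390,330),100))
```

```text
t 32.4 tcp [0.4338 0.0887 0.2042] [-1.685e+00 -2.650e+00  1.000e-03] F [-0.5  1.  -0.4] open 0.0201 over 0.0726
blue [(0.4379, 0.0803, 'short', 0.0217, 'long', 0.0328, 'short-axis yaw', 25.1, 'px', array([317., 281.]))]
```

>>> drive_tool(rows=[[[0,0,0],0.119],[[0,0,0],0.119],[[0,0,0],0.119],[[0.0383,0.0073,0],0],[[0.0383,0.0073,0],0],[[0.0383,0.0073,0],0],[[0.0383,0.0073,0],0],[[0,0,0],0],[[0,0,0],0],[[0,0,0],0]])

```text
t: 33.4
tool_pos: [0.4504, 0.2429, 0.2035]
tool_rot: [-2.13, -2.308, 0.005]
contact_force: [0.5, 0.4, 0.1]
opening: 0.0202
grip_force: 24.8
```

>>> drive_tool(rows=[[[0,0,0.03],0],[[0,0,0.025],0],[[0,0,0.015],0],[[0,0,0.01],0],[[0,0,0],0],[[0,0,0],0]])

```text
t: 34.0
tool_pos: [0.4517, 0.2438, 0.126]
tool_rot: [2.13, 2.309, 0.002]
contact_force: [0.8, 0.1, 0.4]
opening: 0.0201
grip_force: 24.8
```

>>> drive_tool(rows=[[[0,0,0.006],0],[[0,0,0.0025],0],[[0,0,0],0],[[0,0,0],0],[[0,0,0],0]])

```text
t: 34.5
tool_pos: [0.4513, 0.2439, 0.1169]
tool_rot: [2.13, 2.309, 0.001]
contact_force: [0.6, 0.8, -0.5]
opening: 0.0201
grip_force: 24.8
```

>>> drive_tool(rows=[[[0,0,0],0],[[0,0,0],0],[[0,0,0],0],[[0,0,-0.02],0],[[0,0,-0.03],0],[[0,0,-0.04],0],[[0,0,-0.04],0],[[-0.04,0.01,-0.03],0],[[-0.04,0.01,0],0],[[0,0,0],0]], jaw=0.7)

```text
t: 35.5
tool_pos: [0.4789, 0.1635, 0.278]
tool_rot: [2.133, 2.302, 0.003]
contact_force: [-0.3, 0.1, -0.2]
opening: 0.0257
grip_force: 0.0
```

Run:
```python
from h import *
w=snap('w20');s=snap('s20','scene');v=snap('v20','side')
print('blue',blobs(w,(95,100,30),(125,255,255),.052,1,(180,60,390,260),100))
for b in blobs(w,(150,60,5),(180,255,150),.05,1,(200,10,420,250),150):print('pen',b)
print('felt',blobs(w,(0,0,60),(180,50,230),.04,1,(150,10,480,260),200))
# bystanders: change between first and last scene pictures near each
for n,p in dict(bottle=(.66,.07,.03),match=(.70,-.2,.01),clip=(.48,.01,.01)).items():
    for a,b,d in((load('pics/scene0.pkl'),s,'scene'),(load('pics/side0.pkl'),v,'side')):
        u,t=proj(a,p,0)[0].astype(int);sl=np.s_[t-14:t+14,u-14:u+14]
        print(n,d,np.abs(a['image'][sl].astype(int)-b['image'][sl]).mean().round(1))
```

```text
t 35.55 tcp [0.4779 0.165  0.2768] [2.133e+00 2.305e+00 2.000e-03] F [-0.7  0.6 -0.5] open 0.0261 over 0.0726
t 35.6 tcp [0.4773 0.1659 0.276 ] [-2.131 -2.307 -0.   ] F [ 0.8  0.5 -0.5] open 0.0253 over 0.0726
t 35.65 tcp [0.4769 0.1665 0.2755] [-2.130e+00 -2.308e+00  1.000e-03] F [ 0.3  0.3 -0.8] open 0.0258 over 0.0726
blue [(0.4512, 0.2347, 'short', 0.0209, 'long', 0.0315, 'short-axis yaw', 4.0, 'px', array([294., 108.]))]
pen (0.5214, 0.2708, 'short', 0.0116, 'long', 0.0568, 'short-axis yaw', 5.0, 'px', array([371.,  76.]))
pen (0.5165, 0.3222, 'short', 0.0116, 'long', 0.0315, 'short-axis yaw', 4.0, 'px', array([370.,  25.]))
felt [(0.4504, 0.2446, 'short', 0.0629, 'long', 0.0709, 'short-axis yaw', 4.6, 'px', array([295.,  97.])), (0.5213, 0.2792, 'short', 0.0234, 'long', 0.1247, 'short-axis yaw', 4.7, 'px', array([370.,  67.]))]
bottle scene 1.0
bottle side 5.5
match scene 5.4
match side 33.9
clip scene 57.6
clip side 50.8
```

```bash
python3 -c "
from station import ctrl
print(ctrl.finish_job())"
```

```text
the job is handed in; nothing more can be done
None
```

The job is handed in after about 36 s of arm time. The tin and sharpener are in the box with the tray seated over them, and the pen is in the groove and the eraser flat in the bay. The first pen grasp closed above it and was repeated, and the bystanders were never approached, though my last-picture check was inconclusive for the clip (and, in the side view, the matchbox).

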